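# Make room for the starch can in the soap rack

## Task

The starch can lives in the middle of the little white rack, but the soap bars on either side have crept together. First nudge the left pair and the right pair of bars apart until the can will fit between them, then stand the can upright in that gap, wholly inside the rack. All four bars must be left standing on edge, squarely in the rack, two on each side of the can, and the timer is to be left alone.

Things in the scene. Friction and masses are not known exactly. Their poses are not given: they have to be found in the camera images.
- rack: White three-sided rack without floor, fixed, open to the front; back board 55 mm high, end boards 38 mm, all 12 mm thick. Inside 192 mm wide (y, to the left) and 100 mm deep (x, from -50 mm at the open front to +50 mm at the back board). Origin on the worktop at the middle of the inside. Gap between the middle bars: 32 to 38 mm at the start, 72 mm with both pairs against the ends.
- soap_1_mid (a point): Leftmost (+y) of four identical cream soap bars standing on edge in the rack like books: 30 mm thick (across the rack), 89 mm long (front to back), 55 mm high, 0.10 to 0.17 kg, loose. Point at its middle, 28 mm up; own x up, z along the thickness to the right. 2 to 9 mm from the next bar, 11 to 15 mm from the end board. Bars slide upright when pushed low down at mid length, and tip when pushed high up.
- soap_2_mid (a point): Second from left of four identical cream soap bars standing on edge in the rack like books: 30 mm thick (across the rack), 89 mm long (front to back), 55 mm high, 0.10 to 0.17 kg, loose. Point at its middle, 28 mm up; own x up, z along the thickness to the right. Left side of the gap.
- soap_3_mid (a point): Third from left of four identical cream soap bars standing on edge in the rack like books: 30 mm thick (across the rack), 89 mm long (front to back), 55 mm high, 0.10 to 0.17 kg, loose. Point at its middle, 28 mm up; own x up, z along the thickness to the right. Right side of the gap.
- soap_4_mid (a point): Rightmost of four identical cream soap bars standing on edge in the rack like books: 30 mm thick (across the rack), 89 mm long (front to back), 55 mm high, 0.10 to 0.17 kg, loose. Point at its middle, 28 mm up; own x up, z along the thickness to the right. 2 to 9 mm from the third bar, 11 to 15 mm from the end board.
- starch_can: Slim round aerosol can with a dark cap, upright on the worktop to the left or right of the rack; 161 mm high, body 49 mm in diameter (52 mm at its seam), cap 46 mm in diameter from 105 mm up to the top; 0.14 to 0.29 kg. Origin at the centre of its underside, z up. Above 60 mm it can be gripped clear of the bars.
- wash_timer: Bystander: red boxy timer with a round dial, 60 x 67 x 62 mm, on the worktop on the other side of the rack from the can. Origin at the centre of its underside. Leave alone.
Mind the look-alikes: they are no part of the job. Leave any yellow look-alike of the part that bears soap_3_mid alone.

How it is judged (in metres and radians):
On the way:
1. the gap between the two middle bars is open (at least 51 mm) while the can is still outside the rack (horizontal distance between soap_2_mid and soap_3_mid above 0.081 m and horizontal distance between starch_can and rack above 0.09 m and angle between each of soap_2_mid, soap_3_mid's own x axis and vertical below 0.2 rad), for 0.2 s.
At the end, for the whole second after the job is handed in: The can stands upright and at rest on the worktop, axis within 35 mm across and 30 mm front to back of the rack centre, between the middle bars; all four bars on edge (0.2 rad), square (0.25 rad), within 30 mm front to back of the centre, inside the rack, two each side (angle between starch_can's own z axis and vertical below 0.1 rad and height (world z) of starch_can between -0.004 and 0.006 m and x of starch_can in the frame of rack between -0.03 and 0.03 m and y of starch_can in the frame of rack between -0.035 and 0.035 m and linear speed of starch_can below 0.02 m/s and y of soap_2_mid in the frame of rack between 0.026 and 0.1 m and y of soap_3_mid in the frame of rack between -0.1 and -0.026 m and y of soap_1_mid in the frame of rack between 0.05 and 0.1 m and y of soap_4_mid in the frame of rack between -0.1 and -0.05 m and angle between each of soap_1_mid, soap_2_mid, soap_3_mid, soap_4_mid's own x axis and vertical below 0.2 rad and x of soap_1_mid in the frame of rack between -0.03 and 0.03 m and angle between the z axis of each of soap_1_mid, soap_2_mid, soap_3_mid, soap_4_mid and the y axis of rack, either way round below 0.25 rad and y of each of soap_1_mid, soap_2_mid in the frame of rack above -0.1 m and x of soap_2_mid in the frame of rack between -0.03 and 0.03 m and x of soap_3_mid in the frame of rack between -0.03 and 0.03 m and y of each of soap_3_mid, soap_4_mid in the frame of rack below 0.1 m and x of soap_4_mid in the frame of rack between -0.03 and 0.03 m); the robot touches nothing.
It fails at once if the timer is moved by more than 20 mm (distance of wash_timer from where it was at the start of the episode above 0.02 m).
It fails at once if the can is tipped over (angle between starch_can's own z axis and vertical above 0.6 rad).
It fails at once if a soap bar is toppled (angle between any of soap_1_mid, soap_2_mid, soap_3_mid, soap_4_mid's own x axis and vertical above 0.7 rad).
It also fails if it takes over 64 s, if anything falls off the work surface, if the arm or the gripper's body presses on something with over 40 N, if the wrist force passes 120 N, or if a joint passes its speed limit or range.

## Robot

A 7-joint arm with a two-finger parallel gripper is mounted at the origin on a cart in front of the work surface, level with it; the furniture and walls round the work are solid. World frame = base frame: x ahead of the robot, y to its left, z up, the work surface at z = 0. Lengths are in m, angles in degrees, forces in N, time in s.
With the tool pointing down it reaches from about 0.425 to 0.95 m from the base axis. Payload 16.7 kg.
Tool frame: the origin (TCP) lies between the finger pads; the fingertips stand ahead of it and the grasp point (between the pads) lies 11 mm behind it (ctrl.tips_ahead is the z of the fingertips in the tool frame, in m); z points along the fingers, x is the direction in which the jaws open and shut, and the axes are right-handed (so a half turn about z gives the same grasp; the last joint's range is limited). The gripper opens to 94 mm and grips with 3 to 60 N. Pads are 16 mm wide; open, the fingers measure 119 mm over their backs; the gripper's body (75 mm by 177 mm) begins 78 mm behind the grasp point.
Start: joints at [-85.743, 24.414, 4.234, 92.017, -1.954, 63.644, -3.845], TCP at [0.15, 0.658, 0.213] pointing down, gripper open.
Joint ranges: [-163.25, 163.25], [-28.42, 122.38], [-70.27, 78.77], [12.13, 141.07], [-58.53, 238.53], [9.26, 117.41], [-156.51, 156.51]. Speed limits (degrees/s): [108.29, 108.29, 136.94, 136.94, 172.46, 172.46, 172.46].

## Interface

Orientations are given as a 3x3 rotation matrix whose columns are the frame's x, y, z axes.
In Python, from plant import ctrl, capture, camera_model gives the robot as it stands. The module is installed in compiled form; this text tells all that it offers.
- The arm moves only by the tool servo_tool, never from a script. Its argument "plan" is a list of rows, each a list of 7 numbers: the closure, from 0 (fully open) to 1 (shut), then the shift along the world's x, y, z in cm, then the turn, a rotation vector about the world's x, y, z in rad. In form: [[jaw, x, y, z, wx, wy, wz], ...]. A call has 1 to 12 rows; each row shifts and turns the commanded pose from where the row before left it; what a row does not reach is not made up. A row lasts 1/12 s, in which the tool goes at most 41.7 mm and 7.16 degrees, less where a joint would pass 70% of its speed; a pose out of reach is approached as far as the arm can. A call is refused whole if a number of a shift passes 4.17 or a number of a turn 0.125, either way. A call with a gripper value outside its range is refused whole. The fingers move at their own pace and stop on an object; "squeeze" is the grip in N (left out, the last holds). Time passes only in rows, so rows that do not move let the fingers close. It gives the time, the measured TCP pose, the force and the opening at its end, in the units of the state.
- ctrl.state(): the state, without advancing time (a new reading comes with each control period).
- capture(name): name is "scene" or "top" or "wrist"; returns the picture (480x640x3 uint8, red, green, blue); there is no depth.
- camera_model(name): a dict with "intrinsics" (3x3 intrinsics, pixels), "rvec" (rotation vector, rad) and "tvec" (3), from world to camera coordinates, as OpenCV has them. Camera axes: x right, y down, z forward; pixel columns grow to the right and rows downward; lengths in m; the calibration is good to about 2 mm. A picture is of the moment at which its call begins: read the wrist's pose just before it. camera_model takes no time and is no camera call; for the wrist camera it gives the pose at the moment of the call.
- ctrl.hand_in(): hands the job in, once; it reports no verdict.
The state is a dict: "t": time; "joint_pos": joint angles; "joint_vel": joint speeds; "joint_efforts": joint torques, N m; "ee_pos": TCP position; "tool_rot": TCP orientation; "ft_force": force on the tool from outside, world axes, zero at the start; "moment": the same for the moment, N m; "finger_gap": opening from 0.0 (shut) to 1.0 (fully open).
Only numpy, scipy, OpenCV 4.12 (cv2) and the standard library are available. Lean on these libraries where they do the work, as an engineer would, in place of code of your own. Each camera call takes 0.05 s, during which the arm holds its last target.

## Working session

There is one attempt and no reset: what is moved stays moved. The work goes in short steps, Python scripts to look and compute and a tool call to move; the robot and the scene stay as the last step left them, time stands still between calls to the robot, and variables do not carry over. Pictures are saved under pics/ and viewed, and the job is handed in when it is done.

Besides the shell and the picture viewer there is one more tool, called after "Call:" as name(argument=value, ...) on one line, values as JSON. servo_tool: Moves the arm, as the interface text tells. Its arguments: {"type":"object","properties":{"plan":{"type":"array"},"squeeze":{"type":"number"}},"required":["plan"]}

```bash
mkdir -p pics; python3 - <<'E'
from plant import ctrl,capture,camera_model
import cv2
s=ctrl.state();print(s, ctrl.tips_ahead)
for n in("scene","top","wrist"):
    m=camera_model(n);print(n,m)
    cv2.imwrite(f"pics/{n}0.png",capture(n)[:,:,::-1])
E
```

```text
{'t': 0.0, 'joint_pos': array([-85.74348913,  24.4480425 ,   4.23152023,  92.05078392,
        -1.95225872,  63.64222212,  -3.84662979]), 'joint_vel': array([-0.00219895, -0.06934336,  0.06175041, -0.04514049, -0.07795382,
        0.07539932, -0.03393055]), 'joint_efforts': array([-2.90682459e-03, -9.35835457e+01,  3.66497219e+00, -4.54191148e+01,
       -4.90408286e-02,  2.02693924e-02,  1.18634352e-04]), 'ee_pos': array([0.14974864, 0.65776359, 0.21280565]), 'tool_rot': array([[ 2.21983694e-01,  9.75050365e-01, -1.56944704e-04],
       [ 9.75049642e-01, -2.21983722e-01, -1.19245595e-03],
       [-1.19754378e-03,  1.11676899e-04, -9.99999277e-01]]), 'ft_force': array([ 0.3064748 , -0.21090907, -0.17483903]), 'moment': array([-0.0356482 ,  0.02074179,  0.02707609]), 'finger_gap': 0.9998274943715028} 0.008
scene {'intrinsics': array([[555.36777423,   0.        , 325.4153439 ],
       [  0.        , 555.36777423, 241.13662682],
       [  0.        ,   0.        ,   1.        ]]), 'rvec': array([ 1.9253743 , -0.93847109,  0.53032602]), 'tvec': array([-0.23307539,  0.25295717,  0.85474689])}
top {'intrinsics': array([[533.62231035,   0.        , 328.68636579],
       [  0.        , 533.62231035, 235.59326108],
       [  0.        ,   0.        ,   1.        ]]), 'rvec': array([ 2.11280883, -2.15238529,  0.14055883]), 'tvec': array([0.06526243, 0.44663472, 1.07064393])}
wrist {'intrinsics': array([[392.09241606,   0.        , 317.46734294],
       [  0.        , 392.09241606, 243.15642274],
       [  0.        ,   0.        ,   1.        ]]), 'rvec': array([-2.30516337, -1.84156998, -0.21266754]), 'tvec': array([-0.67415846, -0.02460383,  0.39007811])}
```

View pics/scene0.png

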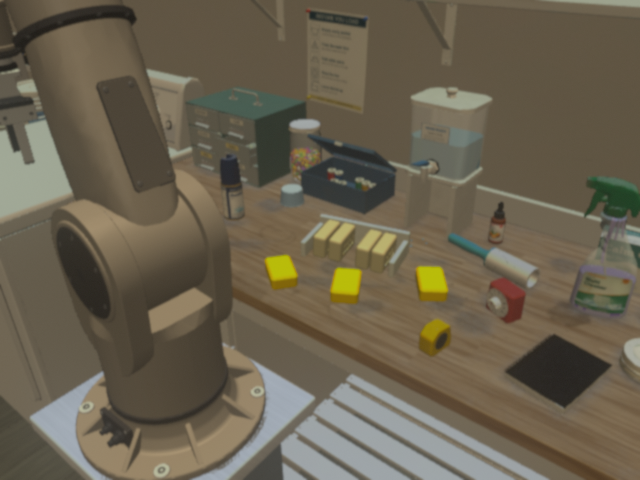

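View pics/top0.png

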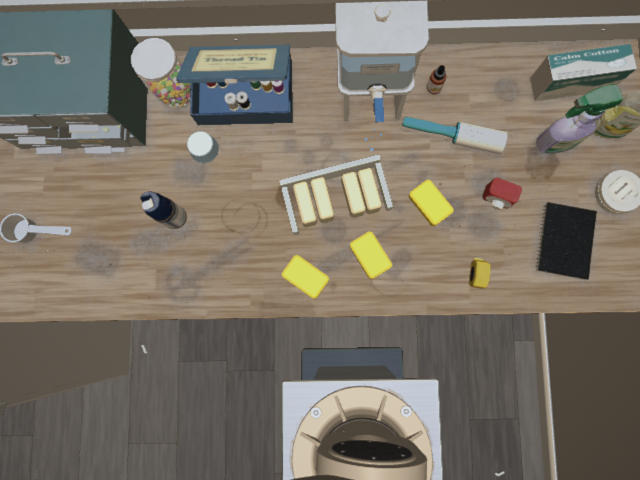

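View pics/wrist0.png

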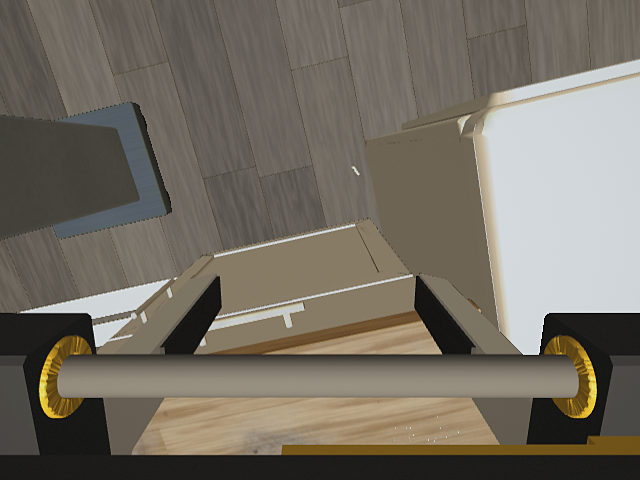

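The top view shows the rack at about (335,190). Its four cream bars have tops at (305,203), (321,199), (353,193) and (370,189).

What could be mistaken for the parts:
- **Bars:** yellow flat bars at (305,277), (371,255) and (431,202) are look-alikes. The cream bars inside the rack are the right ones.
- **Can:** the dark-capped can at (165,210), left of the rack, fits. The others are the dropper bottle (437,80), the spray bottle (570,130) and the white jar (201,145).
- **Timer:** red at (502,193) fits. The yellow one at (481,273) does not.

Next I'll check this in a close crop and measure.

```bash
cat > h.py <<'E'
import numpy as np,cv2
from plant import ctrl,capture,camera_model
def ray(m,uv):
    R=cv2.Rodrigues(m["rvec"])[0];K=m["intrinsics"];t=m["tvec"]
    d=R.T@np.linalg.inv(K)@np.array([uv[0],uv[1],1.]);c=-R.T@t
    return c,d
def onz(m,uv,z):
    c,d=ray(m,uv);return c+d*(z-c[2])/d[2]
def proj(m,p):
    return cv2.projectPoints(np.array(p,float).reshape(-1,3),m["rvec"],m["tvec"],m["intrinsics"],None)[0].reshape(-1,2)
def bars(m,im,z=.055,roi=(255,140,420,245)):
    h=cv2.cvtColor(im,cv2.COLOR_RGB2HSV)
    mask=cv2.inRange(h,(20,40,195),(35,135,255))
    x0,y0,x1,y1=roi;k=np.zeros_like(mask);k[y0:y1,x0:x1]=mask[y0:y1,x0:x1]
    out=[]
    for c in cv2.findContours(k,cv2.RETR_EXTERNAL,cv2.CHAIN_APPROX_NONE)[0]:
        if cv2.contourArea(c)<150: continue
        r=cv2.minAreaRect(c); out.append((r,onz(m,r[0],z),[onz(m,p,z) for p in cv2.boxPoints(r)]))
    return sorted(out,key=lambda o:-o[1][1]),k
E
python3 - <<'E'
from h import *
im=cv2.imread("pics/top0.png")[:,:,::-1].copy();m=camera_model("top")
b,k=bars(m,im)
for r,c,p in b: print(np.round(r[0],1),np.round(r[1],1),round(r[2],1),c.round(4))
cv2.imwrite("pics/crop1.png",cv2.resize(im[140:245,255:405,::-1],None,fx=5,fy=5,interpolation=cv2.INTER_CUBIC))
cv2.imwrite("pics/crop2.png",cv2.resize(im[170:250,120:210,::-1],None,fx=6,fy=6,interpolation=cv2.INTER_CUBIC))
cv2.imwrite("pics/mask1.png",k)
s=cv2.imread("pics/scene0.png");cv2.imwrite("pics/crop3.png",cv2.resize(s[140:310,200:440],None,fx=3.3,fy=3.3,interpolation=cv2.INTER_CUBIC))
E
```

```text
[304.2 201.8] [40.  13.8] 75.5 [0.5158 0.1058 0.055 ]
[321.7 197.5] [40.1 13.8] 75.1 [0.5242 0.0697 0.055 ]
[353.1 192.1] [40.1 13.7] 74.6 [0.5341 0.0049 0.055 ]
[369.2 188.4] [40.1 13.7] 74.1 [ 0.5413 -0.0285  0.055 ]
```

View pics/crop1.png

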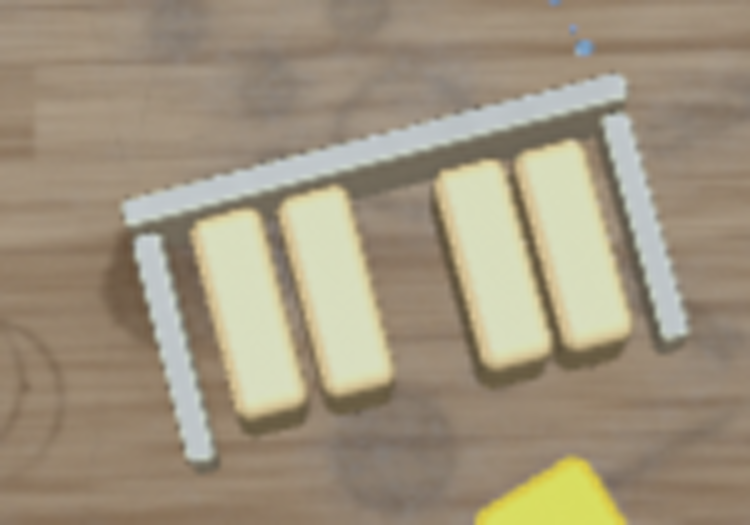

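View pics/crop2.png

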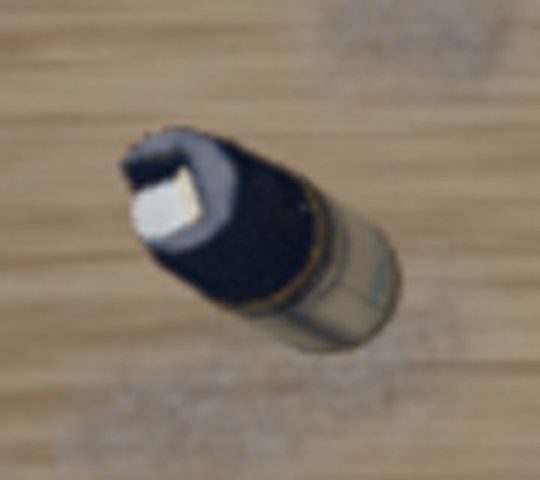

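View pics/crop3.png

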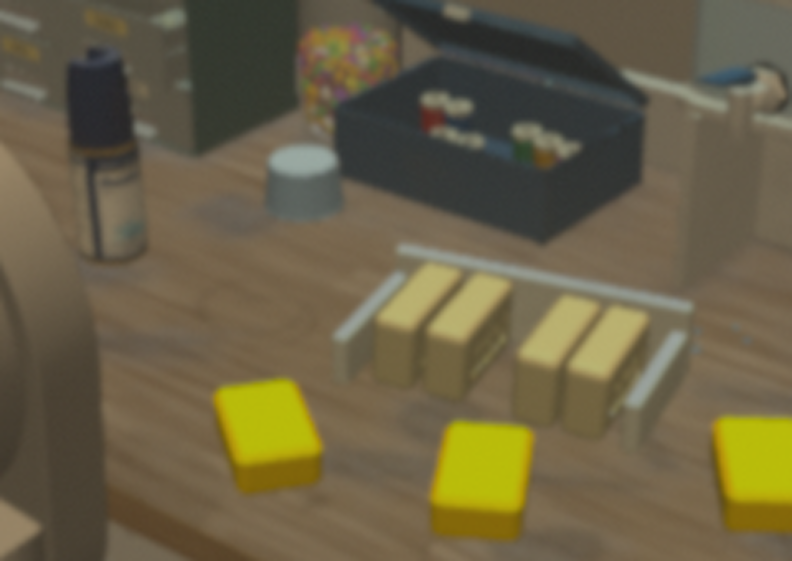

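```bash
python3 - <<'E'
from h import *
im=cv2.imread("pics/top0.png")[:,:,::-1].copy();m=camera_model("top")
f=lambda x,y:(255+(x+.5)/5-.5,140+(y+.5)/5-.5)
P={'backL':onz(m,f(125,203),.055),'backR':onz(m,f(620,75),.055),'backLi':onz(m,f(133,228),.055),'backRi':onz(m,f(626,99),.055),
'LfO':onz(m,f(190,463),.038),'LfI':onz(m,f(213,459),.038),'RfI':onz(m,f(665,344),.038),'RfO':onz(m,f(687,336),.038)}
for k,v in P.items(): print(k,v.round(4))
d=P['backL']-P['backR'];print(np.linalg.norm(d),np.degrees(np.arctan2(-d[0],d[1])))
fm=(P['LfO']+P['RfO'])/2; bm=(P['backL']+P['backR'])/2;print(fm,bm,np.linalg.norm((fm-bm)[:2]))
th=np.arctan2(-d[0],d[1]);ex=np.array([np.cos(th),np.sin(th)]);ey=np.array([-ex[1],ex[0]])
o1=bm[:2]-ex*.062;o2=fm[:2]+ex*.05
print(o1,o2);o=(o1+o2)/2
b,k=bars(m,im)
for r,c,p in b:
    e=sorted([(np.linalg.norm(p[i]-p[i-1]),i) for i in range(4)])[-1][1];v=(p[e]-p[e-1])[:2];v=v*np.sign(v[0])
    print('bar',((c[:2]-o)@ex).round(4),((c[:2]-o)@ey).round(4),np.degrees(np.arctan2(v[1],v[0])).round(1))
print('rack',o,np.degrees(th))
# can
g=lambda x,y:(120+(x+.5)/6-.5,170+(y+.5)/6-.5)
print('captop',onz(m,g(182,188),.161))
for z,r in((0.,.0255),(.161,.023),(.105,.0255)):
  pass
ms=camera_model("scene")
for pos in [onz(m,g(182,188),.161)[:2]]:
  for z,r in((0,.0245),(.161,.023),(.105,.023)):
    a=np.linspace(0,6.283,24);pts=np.c_[pos[0]+r*np.cos(a),pos[1]+r*np.sin(a),np.full(24,z)]
    for q in proj(m,pts): cv2.circle(im,tuple(int(round(x*8)) for x in q),4,(255,0,0),-1,shift=3)
    for q in proj(ms,pts): 
        if z==0: sc=globals().setdefault('sc',cv2.imread("pics/scene0.png"))
        else: sc=globals()['sc']
        cv2.circle(sc,tuple(int(round(x)) for x in q),0,(0,0,255),-1)
cv2.imwrite("pics/can1.png",np.hstack([cv2.resize(im[170:250,120:210,::-1],None,fx=4,fy=4),cv2.resize(sc[150:230,195:275],None,fx=4,fy=4)]))
# timer
h=cv2.cvtColor(cv2.imread("pics/top0.png"),cv2.COLOR_BGR2HSV);mk=cv2.inRange(h,(0,120,60),(6,255,255))|cv2.inRange(h,(172,120,60),(180,255,255))
c=max(cv2.findContours(mk[150:230,460:540].copy(),0,2)[0],key=cv2.contourArea)+[460,150];print('timer',onz(m,cv2.minAreaRect(c)[0],.05))
E
```

```text
backL [0.5627 0.1562 0.055 ]
backR [ 0.6127 -0.05    0.055 ]
backLi [0.552 0.153 0.055]
backRi [ 0.6024 -0.0521  0.055 ]
LfO [0.4559 0.1315 0.038 ]
LfI [0.4574 0.1219 0.038 ]
RfI [ 0.5019 -0.0664  0.038 ]
RfO [ 0.5051 -0.0756  0.038 ]
0.2121946366125448 13.631280609653668
[0.48049327 0.02793468 0.038     ] [0.58771978 0.05312798 0.055     ] 0.11014638523371478
[0.52746616 0.03851627] [0.52908489 0.03971832]
bar 0.0036 0.0677 13.5
bar 0.0032 0.0307 13.6
bar -0.0024 -0.0347 13.6
bar -0.0033 -0.0688 13.8
rack [0.52827553 0.0391173 ] 13.631280609653668
captop [0.50052465 0.38674448 0.161     ]
timer [ 0.52896342 -0.30118105  0.05      ]
```

View pics/can1.png

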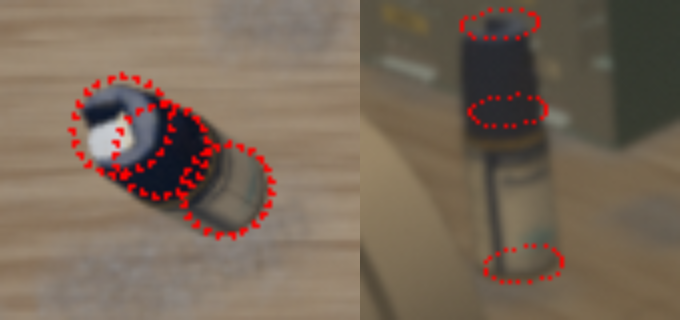

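Call:
servo_tool(plan=[[1,1.58,-2.58,0,0,0,-0.0463],[1,1.58,-2.58,0,0,0,-0.0463],[1,1.58,-2.58,0,0,0,-0.0463],[1,1.58,-2.58,0,0,0,-0.0463],[1,1.58,-2.58,0,0,0,-0.0463],[1,1.58,-2.58,0,0,0,-0.0463],[1,1.58,-2.58,0,0,0,-0.0463],[1,1.58,-2.58,0,0,0,-0.0463],[1,1.58,-2.58,0,0,0,-0.0463],[1,1.58,-2.58,0,0,0,-0.0463],[1,1.58,-2.58,0,0,0,-0.0463],[1,1.58,-2.58,0,0,0,-0.0463]], squeeze=20)

```text
t: 1.15
ee_pos: [0.3399, 0.3471, 0.2135]
tool_rot: [[0.704, 0.71, -0.0], [0.71, -0.704, 0.0], [-0.0, -0.0, -1.0]]
ft_force: [0.2, 0.4, 1.3]
finger_gap: 0.18
```

Call:
servo_tool(plan=[[1,1.58,-2.58,0,0,0,-0.0463],[1,1.58,-2.58,0,0,0,-0.0463],[1,1.58,-2.58,0,0,0,-0.0463],[1,1.58,-2.58,0,0,0,-0.0463],[1,1.58,-2.58,0,0,0,-0.0463],[1,1.58,-2.58,0,0,0,-0.0463],[1,1.58,-2.58,0,0,0,-0.0463],[1,1.58,-2.58,0,0,0,-0.0463],[1,1.58,-2.58,0,0,0,-0.0463],[1,1.58,-2.58,0,0,0,-0.0463],[1,1.58,-2.58,0,0,0,-0.0463],[1,1.58,-2.58,0,0,0,-0.0463]])

```text
t: 2.15
ee_pos: [0.5295, 0.0376, 0.2135]
tool_rot: [[0.973, 0.232, 0.0], [0.232, -0.973, 0.0], [0.0, -0.0, -1.0]]
ft_force: [0.1, 1.3, 0.9]
finger_gap: 0.001
```

Call:
servo_tool(plan=[[1,0,0,0,0,0,0],[1,0,0,0,0,0,0]])

```text
t: 2.32
ee_pos: [0.5293, 0.0374, 0.2133]
tool_rot: [[0.973, 0.231, -0.0], [0.231, -0.973, -0.001], [-0.0, 0.001, -1.0]]
ft_force: [-0.5, 0.2, 0.0]
finger_gap: 0.003
```

```bash
python3 - <<'E'
from h import *
s=ctrl.state();print(s['t'],s['ee_pos'].round(4),s['tool_rot'].round(3),s['joint_pos'].round(1),s['finger_gap'])
m=camera_model("wrist");im=capture("wrist");cv2.imwrite("pics/w1.png",im[:,:,::-1]);np.savez("w1.npz",**m)
mt=camera_model("top");ms=camera_model("scene")
for uv in [(145,110),(112,150),(140,90)]: print(uv,onz(mt,uv,0).round(3),onz(mt,uv,.15).round(3))
print('scene base',onz(ms,(195+(512-360)/4,150+258/4),0),'proj rack origin',proj(m,[.5283,.0391,.055]))
E
```

```text
2.3167 [0.5293 0.0374 0.2133] [[ 0.973  0.231 -0.   ]
 [ 0.231 -0.973 -0.001]
 [-0.     0.001 -1.   ]] [-42.9  12.3  37.1 112.1  -8.7  58.3  11.5] 0.003292200666045063
(145, 110) [0.745 0.463 0.   ] [0.683 0.407 0.15 ]
(112, 150) [0.654 0.534 0.   ] [0.604 0.467 0.15 ]
(140, 90) [0.793 0.476 0.   ] [0.725 0.418 0.15 ]
scene base [0.5005844  0.39660071 0.        ] proj rack origin [[317.1496621  227.65170969]]
```

View pics/w1.png

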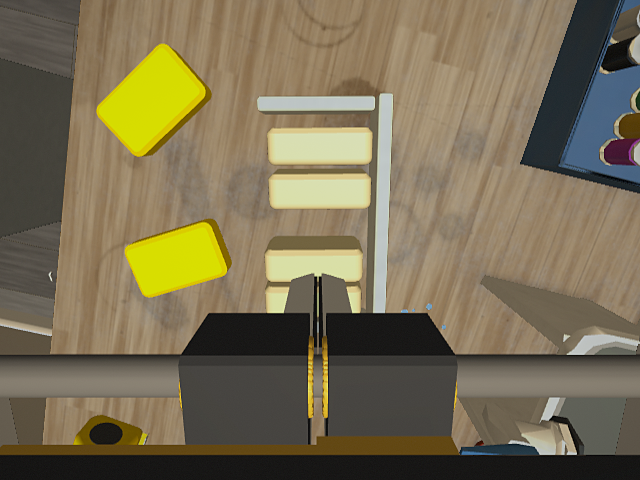

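The wrist view shows the bars square to the jaws. The left pair's tops are at (320,146) and (320,190), the third bar is at (313,266), and the fourth is partly hidden by the fingers. I'll cross-check the gap from this view.

```bash
python3 - <<'E'
from h import *
m=dict(np.load("w1.npz"));im=cv2.imread("pics/w1.png")[:,:,::-1].copy()
o=np.array([.5283,.0391]);th=np.radians(13.5);ex=np.array([np.cos(th),np.sin(th)]);ey=np.array([-ex[1],ex[0]])
q=lambda uv,z:[round(float((onz(m,uv,z)[:2]-o)@e),4) for e in(ex,ey)]
b,k=bars(m,im,roi=(230,100,400,290))
for r,c,p in b: print(np.round(r[0]),np.round(r[1]),round(r[2],1),q(r[0],.055))
for n,uv,z in [('b2 low edge L',(272,207.5),.055),('b2 low edge R',(369,208),.055),('b3 up edge',(270,250),.055),('b3 up R',(355,250),.055),('Lend inner',(300,111),.038),('Lend outer',(300,97),.038),('Lend front',(258,104),.038),('back inner',(374,250),.055),('back outer top',(386,94),.055)]: print(n,q(uv,z))
E
```

```text
[320. 146.] [ 35. 103.] 90.0 [0.0021, 0.0681]
[320. 190.] [ 33. 101.] 90.0 [0.002, 0.0316]
[313. 266.] [31. 96.] 90.0 [-0.0037, -0.0337]
b2 low edge L [-0.0381, 0.0174]
b2 low edge R [0.0438, 0.0168]
b3 up edge [-0.0409, -0.0197]
b3 up R [0.0327, -0.0198]
Lend inner [-0.0142, 0.0964]
Lend outer [-0.0141, 0.1075]
Lend front [-0.0493, 0.102]
back inner [0.0492, -0.0198]
back outer top [0.0546, 0.1075]
```

The two views agree: the gap runs from y = -20 to +17 mm in the rack frame, and the TCP is centred at -2 mm. I'll go down.

Call:
servo_tool(plan=[[1,0,0,-2.5,0,0,0],[1,0,0,-2.5,0,0,0],[1,0,0,-2.5,0,0,0],[1,0,0,-2.5,0,0,0],[1,0,0,-2.5,0,0,0],[1,0,0,-2.0,0,0,0],[1,0,0,-1.5,0,0,0],[1,0,0,-1.0,0,0,0],[1,0,0,-1.0,0,0,0],[1,0,0,-0.6,0,0,0],[1,0,0,0,0,0,0],[1,0,0,0,0,0,0]])

```text
t: 3.37
ee_pos: [0.5292, 0.0391, 0.0278]
tool_rot: [[0.972, 0.234, 0.0], [0.234, -0.972, 0.0], [0.0, -0.0, -1.0]]
ft_force: [-0.2, -0.2, 0.7]
finger_gap: 0.008
```

Call:
servo_tool(plan=[[1,0,0,-0.5,0,0,0],[1,0,0,-0.5,0,0,0],[1,-0.07,0.29,0,0,0,0],[1,-0.07,0.29,0,0,0,0],[1,-0.07,0.29,0,0,0,0],[1,-0.05,0.2,0,0,0,0],[1,-0.05,0.2,0,0,0,0],[1,-0.05,0.2,0,0,0,0],[1,-0.05,0.2,0,0,0,0],[1,-0.05,0.2,0,0,0,0],[1,-0.05,0.2,0,0,0,0],[1,0,0,0,0,0,0]])

```text
t: 4.37
ee_pos: [0.5239, 0.06, 0.0175]
tool_rot: [[0.972, 0.234, 0.0], [0.234, -0.972, 0.0], [0.0, -0.0, -1.0]]
ft_force: [0.8, -0.2, -0.2]
finger_gap: 0.003
```

```bash
cat >> h.py <<'E'
o=np.array([.5283,.0391]);th=np.radians(13.5);ex=np.array([np.cos(th),np.sin(th)]);ey=np.array([-ex[1],ex[0]])
def rk(p): p=np.array(p)[:2]-o; return [round(float(p@ex),4),round(float(p@ey),4)]
def look(n):
    s=ctrl.state();print(s['t'],'tcp',s['ee_pos'].round(4),rk(s['ee_pos']),'F',s['ft_force'].round(1),s['finger_gap'])
    m=camera_model("top");im=capture("top");cv2.imwrite(f"pics/t{n}.png",im[:,:,::-1])
    for r,c,p in bars(m,im)[0]: print(np.round(r[0],1),np.round(r[1],1),round(r[2],1),rk(c))
    a=cv2.resize(im[140:245,245:405,::-1],None,fx=2.5,fy=2.5,interpolation=cv2.INTER_CUBIC)
    sc=capture("scene");b=cv2.resize(sc[200:300,290:420,::-1],None,fx=2.625,fy=2.625,interpolation=cv2.INTER_CUBIC)
    cv2.imwrite(f"pics/l{n}.png",np.hstack([a,b[:a.shape[0]]]) if b.shape[0]>=a.shape[0] else a)
E
python3 -c "
from h import *
look(2)"
```

```text
4.3667 tcp [0.5239 0.06   0.0175] [0.0006, 0.0213] F [ 0.8 -0.2 -0.2] 0.00279038560697446
[369.8 188.4] [40.2 13.5] 74.5 [-0.0036, -0.0698]
```

View pics/l2.png

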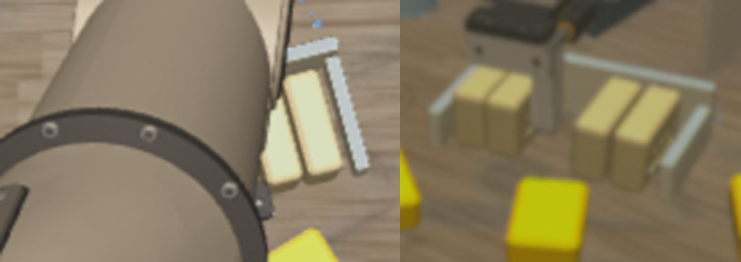

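The left pair has slid upright and the two bars are now touching, near the end board. I'll push 4 mm more, then do the right side.

Call:
servo_tool(plan=[[1,-0.05,0.2,0,0,0,0],[1,-0.05,0.2,0,0,0,0],[1,0,0,0,0,0,0]])

```text
t: 4.72
ee_pos: [0.5228, 0.064, 0.0174]
tool_rot: [[0.972, 0.234, -0.0], [0.234, -0.972, 0.0], [-0.0, -0.0, -1.0]]
ft_force: [1.0, -1.7, 0.4]
finger_gap: 0.001
```

Call:
servo_tool(plan=[[1,0.12,-0.5,0,0,0,0],[1,0.12,-0.5,0,0,0,0],[1,0.12,-0.5,0,0,0,0],[1,0.12,-0.5,0,0,0,0],[1,0.12,-0.5,0,0,0,0],[1,0.12,-0.48,0,0,0,0],[1,0.05,-0.2,0,0,0,0],[1,0.05,-0.2,0,0,0,0],[1,0.05,-0.2,0,0,0,0],[1,0.05,-0.2,0,0,0,0],[1,0.05,-0.2,0,0,0,0],[1,0.05,-0.2,0,0,0,0]])

```text
t: 5.72
ee_pos: [0.5331, 0.0218, 0.0174]
tool_rot: [[0.972, 0.234, -0.0], [0.234, -0.972, 0.0], [-0.0, -0.0, -1.0]]
ft_force: [-0.2, 1.3, -0.9]
finger_gap: 0.003
```

Call:
servo_tool(plan=[[1,0.05,-0.2,0,0,0,0],[1,0.05,-0.2,0,0,0,0],[1,0.05,-0.2,0,0,0,0],[1,0,0,0,0,0,0]])

```text
t: 6.05
ee_pos: [0.5344, 0.0156, 0.0174]
tool_rot: [[0.972, 0.233, -0.001], [0.233, -0.972, 0.0], [-0.001, -0.0, -1.0]]
ft_force: [-0.3, 0.4, -0.2]
finger_gap: 0.007
```

```bash
python3 -c "
from h import *
look(3)"
```

```text
6.05 tcp [0.5344 0.0156 0.0174] [0.0004, -0.0243] F [-0.3  0.4 -0.2] 0.007278415419897436
```

View pics/l3.png

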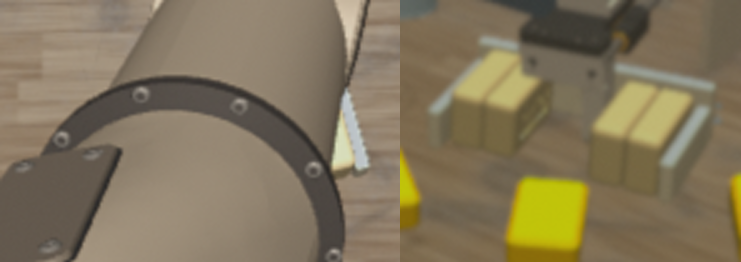

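Call:
servo_tool(plan=[[1,-0.12,0.5,0,0,0,0],[1,-0.12,0.5,0,0,0,0],[1,-0.12,0.5,0.5,0,0,0],[1,0,0,2,0,0,0],[1,0,0,3,0,0,0],[0.5,0,0,3,0,0,0],[0,0,0,3,0,0,0],[0,0,0,3,0,0,0],[0,0,0,3,0,0,0],[0,0,0,3,0,0,0],[0,0,0,2.5,0,0,0],[0,0,0,0,0,0,0]])

```text
t: 7.15
ee_pos: [0.5329, 0.0314, 0.2523]
tool_rot: [[0.972, 0.234, 0.006], [0.234, -0.972, 0.003], [0.006, -0.001, -1.0]]
ft_force: [0.8, -0.2, 0.5]
finger_gap: 0.467
```

Call:
servo_tool(plan=[[0,-0.2,2.5,0,0,0,0],[0,-0.2,3,0,0,0,0],[0,-0.2,3.5,0,0,0,0],[0,-0.2,3.5,0,0,0,0],[0,-0.2,3.5,0,0,0,0],[0,0,2,0,0,0,0],[0,0,0,0,0,0,0]])

```text
t: 7.73
ee_pos: [0.5197, 0.2163, 0.247]
tool_rot: [[0.971, 0.24, -0.001], [0.24, -0.971, 0.0], [-0.001, -0.001, -1.0]]
ft_force: [-0.5, -0.1, -0.0]
finger_gap: 0.961
```

```bash
python3 - <<'E'
from h import *
look(4)
m=camera_model("wrist");im=capture("wrist");cv2.imwrite("pics/w4.png",im[:,:,::-1])
E
```

```text
7.7333 tcp [0.5197 0.2163 0.247 ] [0.033, 0.1743] F [-0.5 -0.1 -0. ] 0.9608181017519724
[300.2 202.8] [39.1 13. ] 75.4 [0.0035, 0.0762]
[314.4 199.4] [39.3 13.4] 75.5 [0.0031, 0.0462]
[367.9 188.7] [40.  27.6] 74.7 [-0.0031, -0.0659]
```

View pics/l4.png

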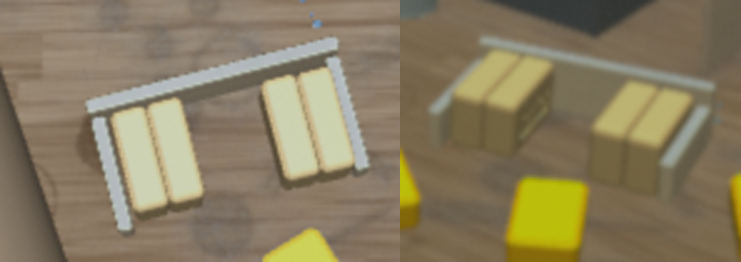

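View pics/w4.png

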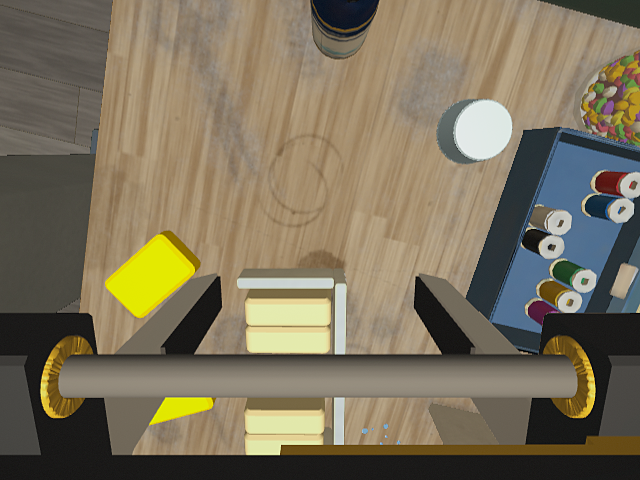

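The gap is now about 67 mm with all bars upright. The middle bars are at y = +46 and -51 mm, so the gap centre is at -2.3 mm. The can is at (345,30) in the wrist view. I'll move closer and measure it.

Call:
servo_tool(plan=[[0,-0.4,1.5,0,0,0,0],[0,-0.4,2.0,0,0,0,0],[0,-0.4,2.0,0,0,0,0],[0,-0.4,1.5,0,0,0,0],[0,0,0,0,0,0,0],[0,0,0,0,0,0,0],[0,0,0,0,0,0,0]])

```text
t: 8.47
ee_pos: [0.5053, 0.2795, 0.2475]
tool_rot: [[0.973, 0.232, 0.0], [0.232, -0.973, -0.0], [-0.0, 0.0, -1.0]]
ft_force: [1.3, -0.6, 0.6]
finger_gap: 1.002
```

```bash
python3 - <<'E'
from h import *
s=ctrl.state();print(s['ee_pos'],s['joint_pos'].round(1))
m=camera_model("wrist");im=capture("wrist");cv2.imwrite("pics/w5.png",im[:,:,::-1]);np.savez("w5.npz",**m)
R=cv2.Rodrigues(m["rvec"])[0];print(-R.T@m["tvec"],R[2])
cv2.imwrite("pics/t5.png",capture("top")[:,:,::-1])
E
```

```text
[0.50534266 0.27950174 0.24751371] [-60.7  14.8  30.7 104.   -8.3  63.5 -13.7]
[0.48988435 0.34466055 0.4181949 ] [ 0.05320529 -0.22651181 -0.97255416]
```

View pics/w5.png

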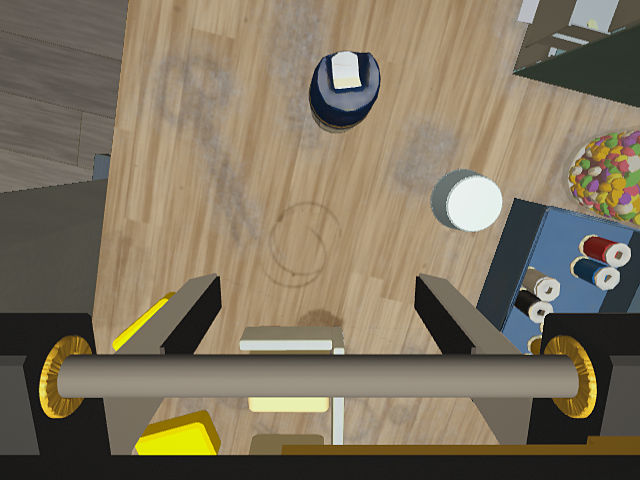

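```bash
python3 - <<'E'
from h import *
m=dict(np.load("w5.npz"));im=cv2.imread("pics/w5.png")
for col,(x,y) in (((0,0,255),(.5005,.390)),((0,255,0),(.5005,.386)),((255,0,255),(.4965,.390))):
  for z,r in((0,.0245),(.161,.023)):
    a=np.linspace(0,6.283,40);
    for q in proj(m,np.c_[x+r*np.cos(a),y+r*np.sin(a),np.full(40,z)]): im[int(round(q[1])),int(round(q[0]))]=col
cv2.imwrite("pics/c5.png",cv2.resize(im[35:145,290:400],None,fx=5,fy=5,interpolation=cv2.INTER_NEAREST))
E
```

```text
(no output)
```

View pics/c5.png

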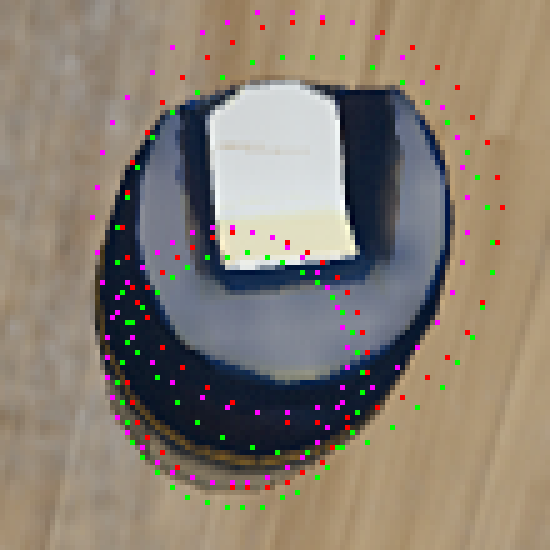

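```bash
python3 - <<'E'
from h import *
m=dict(np.load("w5.npz"))
for z in(.161,.155): print(onz(m,(349.2,80.4),z))
for r in (.0245,):
  # base: lowest visible point and centreline
  print(onz(m,(290+240/5,35+490/5),0))
print(proj(m,[[.4985,.388,0],[.4985,.388,.161]]))
E
```

```text
[0.49895494 0.38914012 0.161     ]
[0.49916655 0.39017777 0.155     ]
[0.50615087 0.36536368 0.        ]
[[336.15067732 108.62886745]
 [348.01596514  82.14590544]]
```

The can is at about (0.4995, 0.389). The cap-top circle and the base edge agree on this. I'll move over it, go down and grip the cap.

Call:
servo_tool(plan=[[0,-0.1,1.5,0,0,0,0],[0,-0.1,2.5,0,0,0,0],[0,-0.1,2.5,0,0,0,0],[0,-0.1,2.5,0,0,0,0],[0,-0.1,1.5,0,0,0,0],[0,-0.1,0.45,0,0,0,0],[0,0,0,-2,0,0,0],[0,0,0,-2,0,0,0],[0,0,0,-2,0,0,0],[0,0,0,-2,0,0,0],[0,0,0,0,0,0,0],[0,0,0,0,0,0,0]])

```text
t: 9.57
ee_pos: [0.4991, 0.3891, 0.1673]
tool_rot: [[0.973, 0.232, -0.001], [0.232, -0.973, -0.001], [-0.001, 0.001, -1.0]]
ft_force: [-0.4, 0.5, 0.4]
finger_gap: 0.997
```

```bash
python3 - <<'E'
from h import *
s=ctrl.state();print(s['ee_pos'],s['ft_force'])
cv2.imwrite("pics/w6.png",capture("wrist")[:,:,::-1])
E
```

```text
[0.49911095 0.38906102 0.1673134 ] [-0.4394639   0.48016875  0.3633649 ]
```

View pics/w6.png

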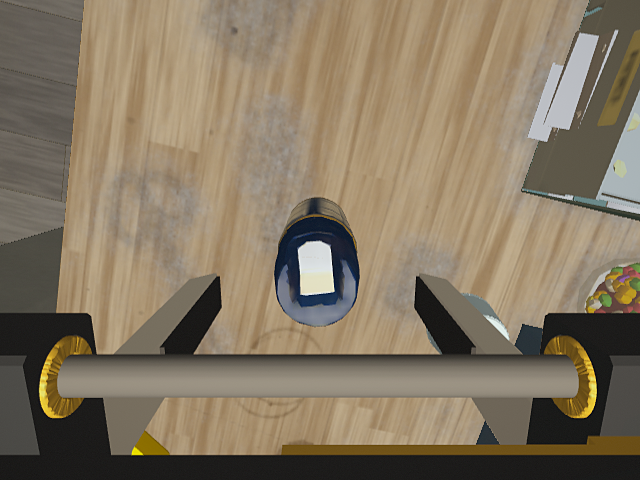

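The cap at (317,275) is centred between the open fingers. I'll go down 52 mm and close.

Call:
servo_tool(plan=[[0,0,0,-1.5,0,0,0],[0,0,0,-1.5,0,0,0],[0,0,0,-1.2,0,0,0],[0,0,0,-1.0,0,0,0],[0,0,0,0,0,0,0],[0.45,0,0,0,0,0,0],[0.45,0,0,0,0,0,0],[0.45,0,0,0,0,0,0],[0.6,0,0,0,0,0,0],[0.6,0,0,0,0,0,0],[1,0,0,0,0,0,0],[1,0,0,0,0,0,0]], squeeze=20)

```text
t: 10.62
ee_pos: [0.4991, 0.3904, 0.1156]
tool_rot: [[0.972, 0.234, 0.0], [0.234, -0.972, 0.0], [0.0, -0.0, -1.0]]
ft_force: [0.2, -0.2, 0.8]
finger_gap: 0.538
```

Call:
servo_tool(plan=[[1,0,0,0,0,0,0],[1,0,0,0,0,0,0],[1,0,0,0,0,0,0],[1,0,0,0,0,0,0]])

```text
t: 10.95
ee_pos: [0.499, 0.3904, 0.1155]
tool_rot: [[0.972, 0.234, -0.0], [0.234, -0.972, 0.0], [-0.0, -0.0, -1.0]]
ft_force: [-0.3, 0.6, 1.8]
finger_gap: 0.483
```

```bash
python3 - <<'E'
from h import *
s=ctrl.state();print(s['ee_pos'],s['ft_force'],s['finger_gap']*94)
sc=capture("scene")[100:260,170:350,::-1];w=capture("wrist")[:,:,::-1]
cv2.imwrite("pics/g7.png",np.hstack([cv2.resize(sc,(405,360)),w[120:480,140:500]]))
E
```

```text
[0.49901081 0.39039059 0.11553972] [-0.33447296  0.58361037  1.80945849] 45.42693503860908
```

View pics/g7.png

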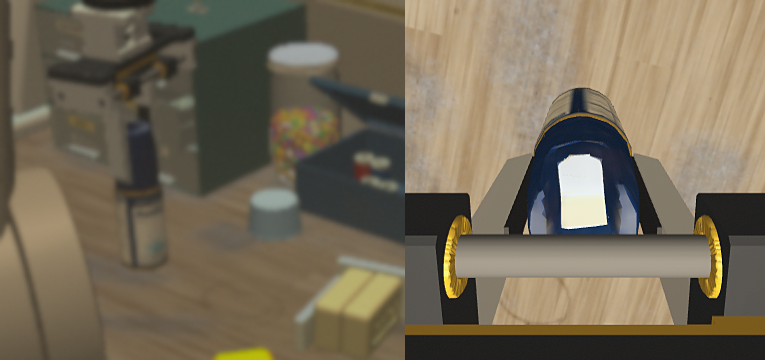

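The can is held at 45.4 mm opening, on the cap. I'll lift and check.

Call:
servo_tool(plan=[[1,0,0,0,0,0,0],[1,0,0,0,0,0,0],[1,0,0,0.7,0,0,0],[1,0,0,1.2,0,0,0],[1,0,0,1.5,0,0,0],[1,0,0,1.5,0,0,0],[1,0,0,1.5,0,0,0],[1,0,0,1.3,0,0,0],[1,0,0,0.8,0,0,0],[1,0,0,0,0,0,0]], squeeze=30)

```text
t: 11.88
ee_pos: [0.4997, 0.3908, 0.2027]
tool_rot: [[0.972, 0.233, 0.002], [0.233, -0.972, 0.002], [0.002, -0.002, -1.0]]
ft_force: [-0.4, 0.1, -2.1]
finger_gap: 0.48
```

Call:
servo_tool(plan=[[1,0.1,-1.2,0,0,0,0],[1,0.2,-2.0,0,0,0,0],[1,0.2,-2.5,0,0,0,0],[1,0.2,-2.5,0,0,0,0],[1,0.2,-2.5,0,0,0,0],[1,0.2,-2.5,0,0,0,0],[1,0.2,-2.5,0,0,0,0],[1,0.2,-2.5,0,0,0,0],[1,0.2,-2.5,0,0,0,0],[1,0.2,-2.5,0,0,0,0],[1,0.2,-2.5,0,0,0,0],[1,0.2,-2.5,0,0,0,0]])

```text
t: 12.88
ee_pos: [0.5209, 0.105, 0.1997]
tool_rot: [[0.973, 0.232, -0.001], [0.232, -0.973, -0.0], [-0.001, 0.0, -1.0]]
ft_force: [0.7, 0.4, -1.8]
finger_gap: 0.478
```

Call:
servo_tool(plan=[[1,0.2,-2.5,0,0,0,0],[1,0.2,-2.0,0,0,0,0],[1,0.2,-1.5,0,0,0,0],[1,0.1,-1.0,0,0,0,0],[1,0,-0.6,0,0,0,0],[1,0,0,0,0,0,0],[1,0,0,0,0,0,0]])

```text
t: 13.47
ee_pos: [0.5286, 0.0324, 0.2002]
tool_rot: [[0.972, 0.233, -0.001], [0.233, -0.972, 0.0], [-0.001, -0.0, -1.0]]
ft_force: [-0.8, 0.5, -1.9]
finger_gap: 0.482
```

```bash
python3 - <<'E'
from h import *
look(8);s=ctrl.state();print(s['ft_force'],s['tool_rot'].round(3))
m=camera_model("wrist");w=capture("wrist")[:,:,::-1];cv2.imwrite("pics/w8.png",w);np.savez("w8.npz",**m)
E
```

```text
13.4667 tcp [0.5286 0.0324 0.2002] [-0.0012, -0.0066] F [-0.8  0.5 -1.9] 0.4816780534331168
[ 0.18203559 -0.59152971 -1.589516  ] [[ 0.972  0.235 -0.   ]
 [ 0.235 -0.972  0.   ]
 [-0.    -0.    -1.   ]]
```

View pics/l8.png

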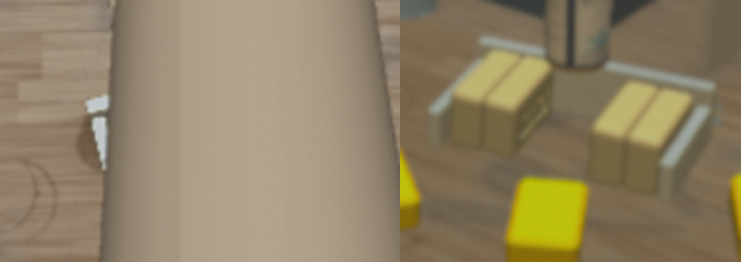

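View pics/w8.png

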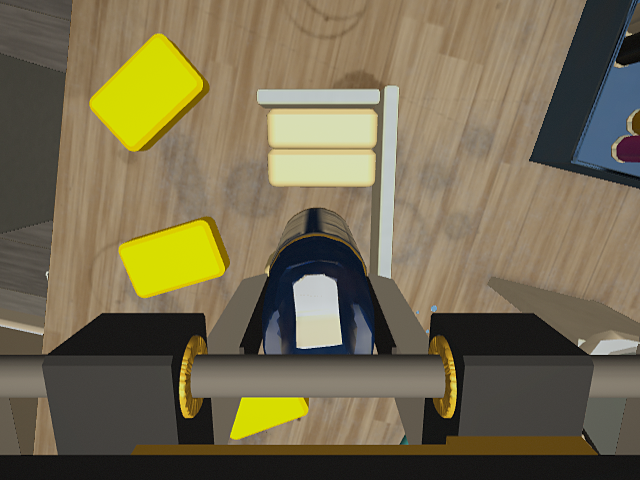

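```bash
python3 - <<'E'
from h import *
m=dict(np.load("w8.npz"));im=cv2.imread("pics/w8.png")[:,:,::-1].copy()
print('can far edge at z.085',rk(onz(m,(316,208),.085)))
for z in (.085,): print('L/R bottom', rk(onz(m,(281,232),z)),rk(onz(m,(353,232),z)))
print('bar2 edge',rk(onz(m,(320,187),.055)))
for r,c,p in bars(m,im,roi=(230,80,400,200))[0]: print(r,rk(c))
sc=camera_model("scene");s=cv2.imread("pics/t8.png")
E
```

```text
can far edge at z.085 [-0.0022, 0.0193]
L/R bottom [-0.0283, 0.0013] [0.0254, 0.0014]
bar2 edge [0.0008, 0.0319]
((322.0, 127.5), (37.0, 108.0), 90.0) [0.0022, 0.0777]
((321.0, 167.5), (35.0, 106.0), 90.0) [0.0016, 0.0472]
```

The can hangs straight with its axis at y ≈ -5 mm, and the gap centre is about -2 mm. I'll shift 3 mm left and lower.

Call:
servo_tool(plan=[[1,-0.07,0.3,0,0,0,0],[1,0,0,-0.8,0,0,0],[1,0,0,-1.2,0,0,0],[1,0,0,-1.2,0,0,0],[1,0,0,-1.2,0,0,0],[1,0,0,-1.2,0,0,0],[1,0,0,-1.0,0,0,0],[1,0,0,-0.6,0,0,0],[1,0,0,-0.4,0,0,0],[1,0,0,-0.3,0,0,0],[1,0,0,-0.2,0,0,0],[1,0,0,0,0,0,0]])

```text
t: 14.62
ee_pos: [0.5284, 0.0353, 0.1194]
tool_rot: [[0.972, 0.234, 0.0], [0.234, -0.972, 0.0], [0.0, -0.0, -1.0]]
ft_force: [0.3, -0.8, -1.3]
finger_gap: 0.48
```

```bash
python3 -c "
from h import *
look(9)"
```

```text
14.6167 tcp [0.5284 0.0353 0.1194] [-0.0008, -0.0037] F [ 0.3 -0.8 -1.3] 0.48047823530726586
```

View pics/l9.png

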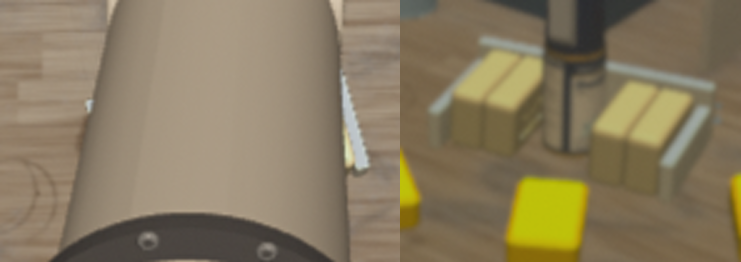

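The can is in the gap, about 4 mm above the worktop. I'll lower it to contact.

Call:
servo_tool(plan=[[1,0,0,-0.2,0,0,0],[1,0,0,-0.1,0,0,0],[1,0,0,-0.05,0,0,0],[1,0,0,0,0,0,0]])

```text
t: 15.05
ee_pos: [0.5283, 0.0354, 0.1159]
tool_rot: [[0.972, 0.234, -0.0], [0.234, -0.972, 0.0], [-0.0, -0.0, -1.0]]
ft_force: [-0.8, 0.3, -2.6]
finger_gap: 0.481
```

Call:
servo_tool(plan=[[1,0,0,-0.05,0,0,0],[1,0,0,-0.05,0,0,0],[1,0,0,0,0,0,0]])

```text
t: 15.3
ee_pos: [0.5285, 0.0353, 0.1154]
tool_rot: [[0.972, 0.234, 0.0], [0.234, -0.972, 0.0], [0.0, -0.0, -1.0]]
ft_force: [-2.7, -0.0, 8.2]
finger_gap: 0.481
```

Contact: the vertical force has gone from -2.6 to +8 N. I'll open gently and withdraw straight up.

Call:
servo_tool(plan=[[0.4,0,0,0,0,0,0],[0.4,0,0,0,0,0,0],[0.2,0,0,0,0,0,0],[0,0,0,0,0,0,0],[0,0,0,0,0,0,0],[0,0,0,0,0,0,0],[0,0,0,0,0,0,0],[0,0,0,0,0,0,0]])

```text
t: 15.97
ee_pos: [0.5283, 0.0353, 0.1149]
tool_rot: [[0.972, 0.234, -0.0], [0.234, -0.972, -0.0], [-0.0, -0.0, -1.0]]
ft_force: [-0.2, -0.1, 0.2]
finger_gap: 0.983
```

Call:
servo_tool(plan=[[0,0,0,0.5,0,0,0],[0,0,0,1,0,0,0],[0,0,0,1.5,0,0,0],[0,0,0,1.5,0,0,0],[0,0,0,2,0,0,0],[0,0,0,2,0,0,0],[0,0,0,2,0,0,0],[0,0,0,2,0,0,0],[0,0,0,1,0,0,0],[0,0,0,0,0,0,0]])

```text
t: 16.8
ee_pos: [0.5293, 0.0354, 0.2525]
tool_rot: [[0.972, 0.234, 0.003], [0.234, -0.972, 0.002], [0.004, -0.001, -1.0]]
ft_force: [1.0, -0.1, -1.4]
finger_gap: 0.995
```

Call:
servo_tool(plan=[[0,-0.3,2,0,0,0,0],[0,-0.3,2.5,0,0,0,0],[0,-0.3,2.5,0,0,0,0],[0,-0.3,2.5,0,0,0,0],[0,-0.3,2.5,0,0,0,0],[0,-0.3,2.5,0,0,0,0],[0,-0.3,2.5,0,0,0,0],[0,-0.3,2.5,0,0,0,0],[0,0,1.5,0,0,0,0],[0,0,0,0,0,0,0]])

```text
t: 17.63
ee_pos: [0.5035, 0.2485, 0.249]
tool_rot: [[0.971, 0.238, -0.001], [0.238, -0.971, -0.0], [-0.001, 0.0, -1.0]]
ft_force: [-0.1, -0.0, -0.3]
finger_gap: 1.003
```

```bash
python3 - <<'E'
from h import *
look(10)
m=camera_model("top")
print(proj(m,[[.5285,.037,0],[.5285,.037,.161]]))
t=cv2.imread("pics/t10.png");a=cv2.imread("pics/top0.png")
print('timer diff',np.abs(t[170:220,475:530].astype(int)-a[170:220,475:530]).mean())
sc=capture("scene")[:,:,::-1];cv2.imwrite("pics/s10.png",cv2.resize(sc[120:300,270:450],None,fx=3,fy=3))
E
```

```text
17.6333 tcp [0.5035 0.2485 0.249 ] [0.0248, 0.2095] F [-0.1 -0.  -0.3] 1.0032165718662303
[307.4 201.3] [39.5 27.9] 76.0 [0.0029, 0.0609]
[367.8 188.7] [40.3 27.8] 75.1 [-0.0031, -0.0659]
[[337.65651259 200.87664733]
 [337.18864382 182.20138119]]
timer diff 7.778181818181818
```

View pics/l10.png

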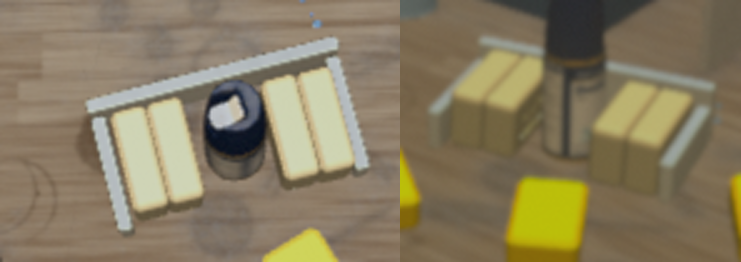

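View pics/s10.png

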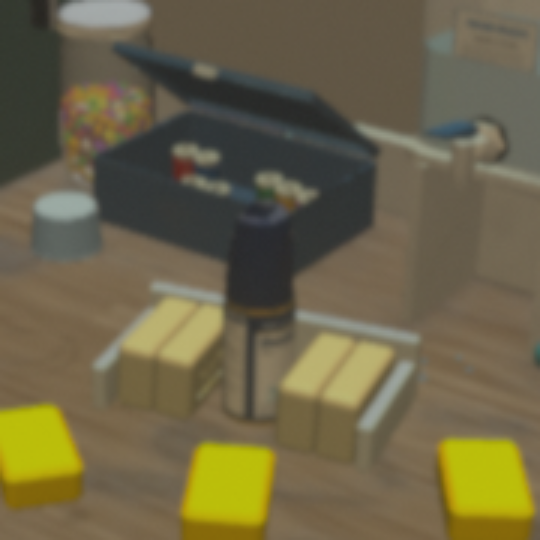

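The can stands upright between the two pairs. Its cap is at (339,183), and (337,182) was predicted for an upright can. I'll check the timer and hand in.

```bash
python3 - <<'E'
from h import *
for n in("top0","t10"):
    h=cv2.cvtColor(cv2.imread(f"pics/{n}.png"),cv2.COLOR_BGR2HSV);k=cv2.inRange(h,(0,120,40),(6,255,255))|cv2.inRange(h,(172,120,40),(180,255,255))
    M=cv2.moments(k[150:230,460:540],True);print(n,M['m00'],M['m10']/M['m00'],M['m01']/M['m00'])
ctrl.hand_in();print(ctrl.state()['t'])
E
```

```text
top0 634.0 42.927444794952685 40.15299684542587
t10 637.0 42.93563579277865 40.13029827315542
the job is handed in; nothing more can be done
the job is handed in; nothing more can be done
```

The starch can now stands upright in the middle of the rack, with two soap bars standing square on each side. I handed the job in with the arm clear, at about 17.7 s of the 64 s allowed. No verdict is reported.

- **Opening the gap:** I lowered the closed fingers into the gap and pushed each pair of bars low down at mid length. The gap opened from about 36 mm to about 67 mm while the can was still in its starting place.
- **Placing the can:** I gripped the can by its cap, carried it over the bars and lowered it until the wrist force showed contact. Then I released it and lifted straight up.

Last checks:
- **Bars:** both pairs are upright and square, each pair within about 3 mm of the rack centre front to back. Left-pair centre is about 61 mm left of the rack centre and right-pair centre about 66 mm right.
- **Can:** its axis is about 2 mm from the rack centre, judged from the arm's position at release. Its cap appeared within about 2 pixels of where an upright can's should be.
- **Timer:** its red outline moved less than 0.05 pixel. A raw brightness comparison of that patch showed a small difference, which I put down to image variation because the outline did not move.

In the first measurement, the blurred scene camera disagreed with the top camera on the can's position by about 10 mm. I settled it with a close wrist view before gripping.

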